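# Switch on the lathe at its guarded toggle

### The arm

A 6-joint arm with a two-finger parallel gripper is mounted at the origin on the work surface. World frame = base frame: x ahead of the robot, y to its left, z up, the work surface at z = 0. Lengths are in m, angles in rad, forces in N, time in s.
With the tool pointing down it reaches from about 0.35 to 0.975 m from the base axis. Payload 4.9 kg.
Tool frame: the origin (TCP) lies at the very end of the fingers, on their centre line; the grasp point (between the pads) lies 19 mm behind it; z points along the fingers, y is the line along which they close (so a half turn about z gives the same grasp; the last joint's range is limited). The gripper opens to 85 mm and grips with 20 to 120 N. Pads are 22 mm wide; open, the fingers measure 114 mm over their backs; the gripper's body (76 mm by 85 mm) begins 54 mm behind the grasp point. The pads swing forward as they close: fully open they stand 13 mm farther back than shut.
Start: joints at [-1.452, 0.053, 1.613, -0, 1.476, -0.119], TCP at [0.147, -0.607, 0.231] pointing down, gripper open.
Joint ranges: [-3.01, 3.01], [-1.01, 2.22], [0.06, 2.58], [-1.02, 4.17], [0.09, 2.62], [-3.14, 3.14]. Speed limits (rad/s): [2.57, 2.57, 3.14, 3.14, 3.14, 3.14].

### API

Orientations are given as a unit quaternion [w, x, y, z].
In Python, from plant import manip gives the robot as it stands.
- The arm moves only by the tool play_rows, never from a script. Its argument "series" is a list that holds one entry, the list of rows, each a list of 7 numbers: the shift along the world's x, y, z in m, then the turn, a rotation vector about the world's x, y, z in degrees, then the opening, from 0 (shut) to 1 (fully open). In form: [[[dx, dy, dz, rx, ry, rz, grip], ...]]. A call has 1 to 10 rows; each row shifts and turns the commanded pose from where the row before left it; what a row does not reach is not made up. A row lasts 1/10 s, in which the tool goes at most 50 mm and 8.59 degrees, less where a joint would pass 70% of its speed; a pose out of reach is approached as far as the arm can. A call with a gripper value outside its range is refused whole. The fingers move at their own pace and stop on an object; the grip force is fixed at half the most. Time passes only in rows, so rows that do not move let the fingers close. It gives the time, the measured TCP pose, the force, the opening and the grip force at its end, in the units of the state.
- manip.state(): the state, without advancing time (a new reading comes with each control period).
- manip.grab_frame(name): name is "scene" or "top" or "wrist"; returns a dict with "frame" (400x640x3 uint8, blue, green, red), "mtx" (3x3 intrinsics, pixels), "k1" (the pictures are not rectified: a ray, as slopes to the right and down, at radius r is drawn at 1 + k1 r^2 times it, then the intrinsics apply), "R" (3x3) and "t" (3): a world point X has camera coordinates R X + t. Camera axes: x right, y down, z forward; pixel columns grow to the right and rows downward; lengths in m; the calibration is good to about 2 mm. A picture is of the moment at which its call begins. There is no depth.
- manip.job_done(): hands the job in; it is judged then, once.
The state is a dict: "time": time; "joint_pos": joint angles; "joint_vel": joint speeds; "joint_efforts": joint torques, N m; "tool_pos": TCP position; "tool_rot": TCP orientation; "contact_force": force on the tool from outside, world axes, zero at the start; "ft_torque": the same for the moment, N m; "gripper_width": opening from 0.0 (shut) to 1.0 (fully open); "grasp_force": force on a finger pad.
Only numpy, scipy, OpenCV 4.12 (cv2) and the standard library are available. Lean on these libraries where they do the work, as an engineer would, in place of code of your own. Each camera call takes 0.05 s, during which the arm holds its last target. There are 200 camera calls.

### The job

Switch on the lathe: with a fingertip under its front lip, lift the clear hinged guard on the switch box, and while the guard is up push the toggle beneath it all the way over, away from the lip. Then draw the finger out and let the guard drop fully shut, leaving the toggle on. Do not shift or lift the bowl, jar or gouge.

Things in the scene. Friction and masses are not known exactly. Their poses are not given: they have to be found in the camera images.
- switch_box: Green-grey box with an aluminium top plate, 92 (x) by 130 (y) by 80 mm high, fixed to the bench. Origin on the bench, straight below the toggle's pivot; +x points from the guard's lip towards the guard's hinge, z up. The box's front face is at x = -22 mm, its back at x = +70 mm (a 20 mm cable gland sticks out 30 mm there), its sides at y = -65 and +65 mm.
- guard (a joint): Hinge of the guard, rad: 0 = shut, grows as the lip rises, stops at 0.9; raised by 0.4 or more, a finger can pass under the lip to the toggle. A light spring and its weight shut it from any angle as soon as it is let go (under 1 N at the lip holds it up).
- guard_lip (a point): Centre of the rolled edge that is the guard's front lip: an opaque aluminium bar 10 mm thick, 80 mm wide, along the box's y. Guard shut: at x = -44, y = 0, z = 114 mm in the box frame, overhanging the box's front by 27 mm, so that a fingertip can lift it from below and in front. 75 mm from the hinge line; as it rises it swings towards the hinge too (14 mm at 0.4 rad). The point rides on the guard.
- toggle (a joint): Toggle lever, rad: 0 = off (leans 0.3 rad towards the lip, -x of the box; it may start up to 0.08), 0.6 = fully on (leans 0.3 rad towards the hinge). It pivots about the box's y axis at x = 0, z = 80 mm in the box frame and stays by friction wherever it is left; about 1.5 N at its middle moves it. It counts as on from 0.5.
- toggle_tip (a point): Centre of the rounded end of the toggle, 46 mm from its pivot. The toggle is a black paddle 26 mm wide in y and 10 mm thick, its end 12 mm thick; off, this point is at x = -14, y = 0, z = 124 mm in the box frame, under the guard; fully on, at x = +14 mm.
- bowl: Loose turned wooden bowl, 90 mm across and 40 mm high, beside the box; origin at the centre of its underside. Bystander.
- wax_jar: Loose jar with a metal cap, 60 mm across and 60 mm high, beside the box on the other side; origin at the centre of its underside. Bystander.
- gouge: Loose turning gouge lying behind the box, 315 mm long and 30 mm thick; origin under the ferrule, on the bench, wooden handle to its -x, steel blade to its +x. Bystander.
- guard_hinge (a point): Middle of the guard's hinge line, which runs along the box's y at x = 28, z = 92 mm in the box frame. The guard is a bent strip of 3 mm clear plastic, 80 mm wide in y, with open sides. Shut, it runs from the hinge up to z = 142 mm, forward to x = -22 mm, then down to z = 118 mm at x = -34 mm and ends in the lip.

How it is judged:
By the outcome, as a careful person would: the job done as asked, in the order asked, and still so for the second after the job is handed in, with the robot touching nothing.
It also fails if it takes over 42 s, if anything falls off the work surface, if the arm or the gripper's body presses on something with over 40 N, if the wrist force passes 120 N, or if a joint passes its speed limit or range.

## Working session

There is one attempt and no reset: what is moved stays moved. The work goes in short steps, Python scripts to look and compute and a tool call to move; the robot and the scene stay as the last step left them, time stands still between calls to the robot, and variables do not carry over. Pictures are saved under pics/ and viewed, at most 10 in all, crops included, and the job is handed in when it is done.

Besides the shell and the picture viewer there is one more tool, called after ">>>" in YAML: its name, and indented under it one key for each argument. play_rows: Moves the arm, as the interface text tells. Its arguments: {"type":"object","properties":{"series":{"type":"array"}},"required":["series"]}

```bash
mkdir -p pics; cat > h.py <<'E'
import numpy as np, cv2
from plant import manip
def ray(f,u,v):
    K=f["mtx"];d=np.array([(u-K[0,2])/K[0,0],(v-K[1,2])/K[1,1]]);s=d.copy()
    for _ in range(20): s=d/(1+f["k1"]*(s@s))
    R=np.array(f["R"]);t=np.array(f["t"])
    r=R.T@np.array([s[0],s[1],1]);return -R.T@t,r
def atz(f,u,v,z):
    o,r=ray(f,u,v);return o+r*(z-o[2])/r[2]
def proj(f,X):
    c=np.array(f["R"])@np.array(X)+np.array(f["t"]);s=c[:2]/c[2];s=s*(1+f["k1"]*(s@s));K=f["mtx"]
    return np.array([K[0,0]*s[0]+K[0,2],K[1,1]*s[1]+K[1,2]])
E
python3 - <<'E'
from h import *
import pickle
d={}
for n in("scene","top"):
    f=manip.grab_frame(n);cv2.imwrite(f"pics/{n}0.png",f["frame"]);d[n]=f
    print(n,f["mtx"][0][0],(-np.array(f["R"]).T@f["t"]).round(3))
pickle.dump(d,open("c.pkl","wb"))
s=manip.state();print(s["time"],s["tool_pos"],s["tool_rot"])
E
```

```text
scene 516.1017676558719 [1.002 0.331 0.612]
top 382.86686392255257 [ 0.509 -0.066  0.775]
0.1 [ 0.14714422 -0.60684084  0.2301724 ] [-9.38994766e-04  9.92943482e-01  1.18584820e-01  3.78131651e-06]
```

View pics/scene0.png

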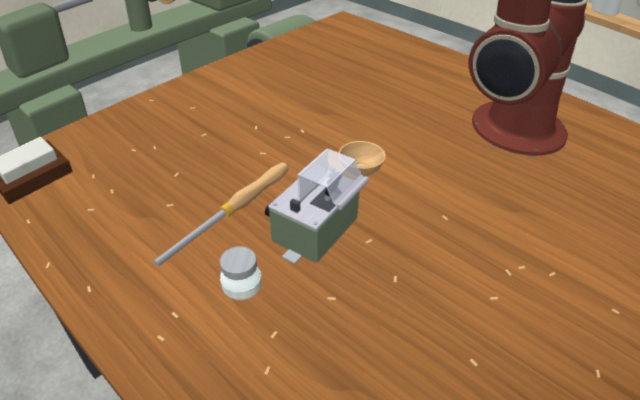

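View pics/top0.png

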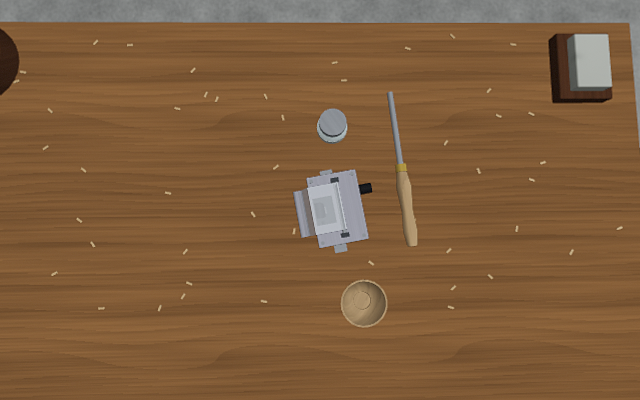

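The box is centred near (337,209) in the top view, with its lip to the left towards the robot at about (302,214) and its gland to the right at (366,188). The jar is at (332,125), the bowl at (364,303) and the gouge on the right.

```bash
python3 - <<'E'
from h import *
import pickle
d=pickle.load(open("c.pkl","rb"))
c=d["top"]["frame"][155:265,280:390];cv2.imwrite("pics/c1.png",cv2.resize(c,(590,590),interpolation=cv2.INTER_CUBIC))
from scipy.optimize import least_squares
f=d["top"]
B=np.array([[-.022,.065,.08],[.07,.065,.08],[.07,-.065,.08],[-.022,-.065,.08]])
U=np.array([[307,178],[354,170],[368,238],[320,248]])
def W(p,b): c,s=np.cos(p[2]),np.sin(p[2]);return np.array([p[0]+c*b[0]-s*b[1],p[1]+s*b[0]+c*b[1],b[2]])
r=least_squares(lambda p:np.ravel([proj(f,W(p,b))-u for b,u in zip(B,U)]),[.5,-.1,0.1])
p=r.x;print(p,r.fun.round(1))
for n in d:
  for b in [(-.044,.04,.114),(-.044,-.04,.114),(-.014,0,.124),(.07,0,.04)]: print(n,b,proj(d[n],W(p,b)).round(1),W(p,b).round(3))
E
```

```text
[ 0.54582725 -0.08011604 -1.39487562] [-1.2  0.1  1.1 -1.1  1.   0.6 -0.9  0.4]
scene (-0.044, 0.04, 0.114) [339.2 207.8] [ 0.578 -0.03   0.114]
scene (-0.044, -0.04, 0.114) [366.5 179.1] [ 0.499 -0.044  0.114]
scene (-0.014, 0, 0.124) [336.5 180.7] [ 0.543 -0.066  0.124]
scene (0.07, 0, 0.04) [292.8 202.2] [ 0.558 -0.149  0.04 ]
top (-0.044, 0.04, 0.114) [295.4 191.7] [ 0.578 -0.03   0.114]
top (-0.044, -0.04, 0.114) [303.9 237.3] [ 0.499 -0.044  0.114]
top (-0.014, 0, 0.124) [316.8 210.8] [ 0.543 -0.066  0.124]
top (0.07, 0, 0.04) [359.5 205. ] [ 0.558 -0.149  0.04 ]
```

View pics/c1.png

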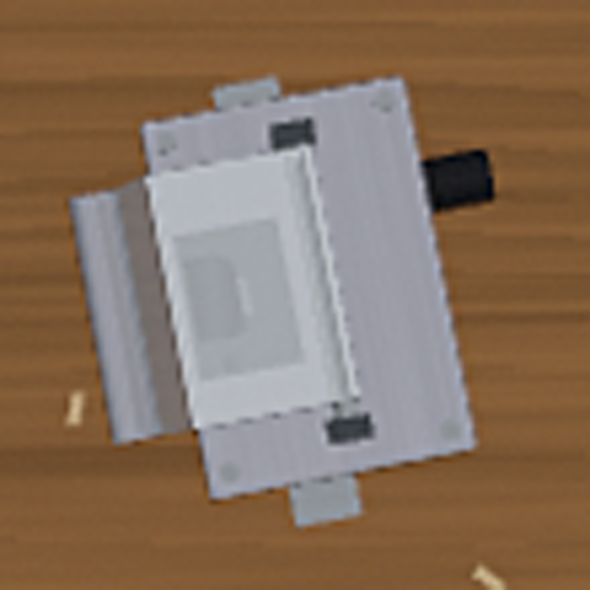

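>>> play_rows:
  series:
    - [[0.021,0.044,0.01,0,0,5.4,0],[0.021,0.044,0.01,0,0,5.4,0],[0.021,0.044,0.01,0,0,5.4,0],[0.021,0.044,0.01,0,0,5.4,0],[0.021,0.044,0.01,0,0,5.4,0],[0.021,0.044,0.01,0,0,5.4,0],[0.021,0.044,0.01,0,0,5.4,0],[0.021,0.044,0.01,0,0,5.4,0],[0.021,0.044,0.01,0,0,5.4,0],[0.021,0.044,0.01,0,0,5.4,0]]

```text
time: 1.1
tool_pos: [0.3574, -0.1654, 0.3314]
tool_rot: [0.0, 0.83, 0.558, 0.0]
contact_force: [0.9, -0.3, -0.2]
gripper_width: -0.001
grasp_force: 0.0
```

>>> play_rows:
  series:
    - [[0.023,0.044,0,0,0,5.4,0],[0.023,0.044,0,0,0,5.4,0],[0.023,0.044,0,0,0,5.4,0],[0.023,0.044,0,0,0,5.4,0],[0.023,0.044,0,0,0,5.4,0],[0.023,0.044,0,0,0,5.4,0],[0,0,0,0,0,0,0],[0,0,0,0,0,0,0]]

```text
time: 1.9
tool_pos: [0.495, 0.0975, 0.3303]
tool_rot: [-0.001, 0.642, 0.767, -0.001]
contact_force: [-0.2, -0.8, 0.3]
gripper_width: 0.001
grasp_force: 0.0
```

```bash
cat > st.py <<'E'
from h import *
s=manip.state();np.set_printoptions(precision=4,suppress=True)
from scipy.spatial.transform import Rotation as Ro
q=s["tool_rot"];M=Ro.from_quat([q[1],q[2],q[3],q[0]]).as_matrix()
P=np.array([0.5458,-0.0801,0]);u=np.array([np.cos(-1.395),np.sin(-1.395),0]);v=np.array([-u[1],u[0],0])
D=np.array(s["tool_pos"])-P
print("t",s["time"],"tcp",np.array(s["tool_pos"]),"box mm",1e3*np.array([D@u,D@v,D[2]]).round(4))
z=M[:,2];print("z in box",z@u,z@v,z[2]," y",M[:,1]@u,M[:,1]@v,M[2,1]);print("j",np.array(s["joint_pos"]))
F=np.array(s["contact_force"]);print("F box",F@u,F@v,F[2],"grip",s["gripper_width"])
E
python3 st.py
```

```text
t 1.9 tcp [0.495  0.0975 0.3303] box mm [-183.8  -18.9  330.3]
z in box 8.044088288311465e-05 -0.0022347604079836327 -0.9999974996844658  y -0.0011699871040324176 0.9999968182760602 -0.002234853000226226
j [ 0.0471 -0.2767  1.7541 -0.0004  1.6665 -0.1299]
F box 0.7983512520982504 -0.34381512333959824 0.3425818460104037 grip 0.0009292164877941014
```

>>> play_rows:
  series:
    - [[0.002,0,0,-7.39,-1.31,0,0],[0.002,0,0,-7.39,-1.31,0,0],[0.002,0,0,-7.39,-1.31,0,0],[0.002,0,0,-7.39,-1.31,0,0],[0.002,0,0,-7.39,-1.31,0,0],[0.003,0.001,0,-7.39,-1.31,0,0],[0.003,0.001,0,-7.39,-1.31,0,0],[0.003,0.001,0,-7.39,-1.31,0,0],[0,0,0,0,0,0,0],[0,0,0,0,0,0,0]]

```text
time: 2.9
tool_pos: [0.514, 0.0986, 0.3309]
tool_rot: [0.382, 0.557, 0.663, -0.321]
contact_force: [0.2, -0.2, -0.5]
gripper_width: 0.001
grasp_force: 0.0
```

```bash
python3 st.py
```

```text
t 2.9 tcp [0.514  0.0986 0.3309] box mm [-181.5   -0.1  330.9]
z in box 0.8654638142911517 -0.0022339543043101125 -0.5009664615528445  y 0.00224532567559061 0.9999973108909976 -0.0005802787127502373
j [ 0.4914 -0.0257  1.7594 -0.9911  1.7578  0.3042]
F box 0.19782608924769632 0.13181028491511956 -0.4556859810773858 grip 0.0010329397979105905
```

>>> play_rows:
  series:
    - [[0.003,-0.0175,-0.037,0,0,0,0],[0.003,-0.0175,-0.037,0,0,0,0],[0.003,-0.0175,-0.037,0,0,0,0],[0.003,-0.0175,-0.037,0,0,0,0],[0.003,-0.0175,-0.037,0,0,0,0],[0.003,-0.0175,-0.037,0,0,0,0],[0,0,0,0,0,0,0],[0,0,0,0,0,0,0]]

```text
time: 3.7
tool_pos: [0.5302, 0.0025, 0.1132]
tool_rot: [0.371, 0.564, 0.665, -0.319]
contact_force: [0.1, 0.9, 1.2]
gripper_width: 0.004
grasp_force: 0.0
```

```bash
python3 st.py; python3 - <<'E'
from h import *
f=manip.grab_frame("scene");w=manip.grab_frame("wrist")
c=f["frame"][100:260,280:500]
a=cv2.resize(c,(550,400),interpolation=cv2.INTER_CUBIC)
b=cv2.resize(w["frame"],(320,200))
o=np.zeros((600,550,3),np.uint8);o[:400]=a;o[400:,:320]=b
cv2.imwrite("pics/a1.png",o)
E
```

```text
t 3.7 tcp [0.5302 0.0025 0.1132] box mm [-84.1  -0.9 113.2]
z in box 0.8535844929769253 -0.015842280157140603 -0.5207134869664393  y 0.015575313548678056 0.9998667489451399 -0.004888145020060408
j [ 0.3143  0.169   1.9502 -1.0234  1.4126  0.5424]
F box -0.9189934311375114 0.22247938104030635 1.2398103408481638 grip 0.0038879269894917193
```

View pics/a1.png

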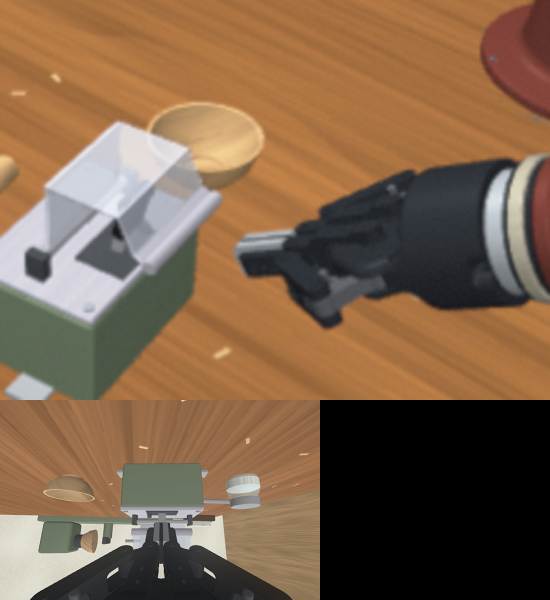

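The arm holds the gripper in front of the lip (finger end at about (240,250) in the crop, lip at about (185,235)). Joint 4 is at its range edge, so I'll steepen the tool about 12°.

>>> play_rows:
  series:
    - [[0,0,0,6.0,1.05,0,0],[0,0,0,6.0,1.05,0,0],[0,0,0,0,0,0,0],[0,0,0,0,0,0,0]]

```text
time: 4.2
tool_pos: [0.5305, 0.0037, 0.1137]
tool_rot: [0.3, 0.594, 0.701, -0.257]
contact_force: [-0.3, 0.3, -0.8]
gripper_width: 0.003
grasp_force: 0.0
```

```bash
python3 st.py
```

```text
t 4.2 tcp [0.5305 0.0037 0.1137] box mm [-85.2  -0.4 113.7]
z in box 0.7256129665665686 -0.011924496444321768 -0.6879997304759744  y 0.01183484611573685 0.9999182092200111 -0.004848843951217929
j [ 0.2503  0.0702  1.9623 -0.8419  1.3207  0.3954]
F box -0.3387363817108177 -0.2203025406787249 -0.8195983129497293 grip 0.0028657347428070875
```

>>> play_rows:
  series:
    - [[0,0,-0.015,0,0,0,0],[0,0,-0.014,0,0,0,0],[0,0,0,0,0,0,0],[0.002,-0.0105,0,0,0,0,0],[0.002,-0.0105,0,0,0,0,0],[0.002,-0.0105,0,0,0,0,0],[0.002,-0.0105,0,0,0,0,0],[0,0,0,0,0,0,0],[0,0,0,0,0,0,0]]

```text
time: 5.1
tool_pos: [0.5375, -0.0391, 0.0826]
tool_rot: [0.298, 0.593, 0.702, -0.258]
contact_force: [0.4, 0.5, 0.2]
gripper_width: 0.005
grasp_force: 0.0
```

```bash
python3 st.py; cat > pic.py <<'E'
from h import *
import sys
f=manip.grab_frame("scene");w=manip.grab_frame("top")
a=cv2.resize(f["frame"][110:260,260:410],(400,400),interpolation=cv2.INTER_CUBIC)
b=cv2.resize(w["frame"][150:270,250:370],(400,400),interpolation=cv2.INTER_CUBIC)
cv2.imwrite("pics/%s.png"%sys.argv[1],np.hstack([a,b]))
E
python3 pic.py b1
```

```text
t 5.1 tcp [ 0.5375 -0.0391  0.0826] box mm [-41.8  -1.   82.6]
z in box 0.7245356827866963 -0.015055454893583578 -0.6890728391445735  y 0.012600881590744859 0.99988364847188 -0.008596935599275102
j [ 0.1678  0.1053  1.987  -0.8775  1.2289  0.3901]
F box -0.4387331332339136 0.4877880806959291 0.1931716528102488 grip 0.00497218776047548
```

View pics/b1.png

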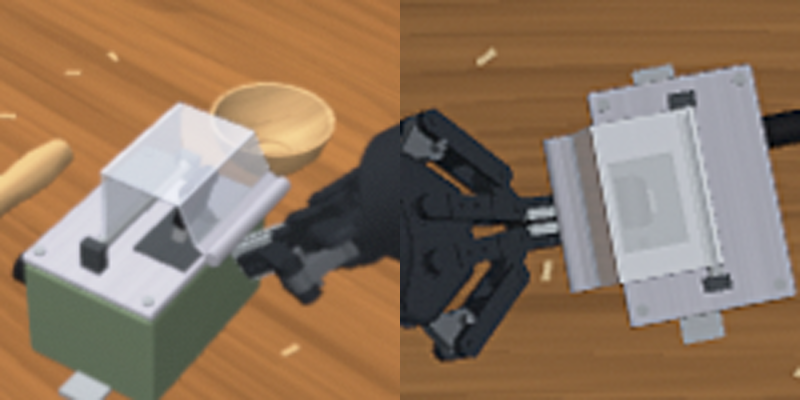

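The two fingertips have slid under the middle of the lip (right half, about (550,215)) and the guard is still shut. Lifting now.

>>> play_rows:
  series:
    - [[0.0002,-0.001,0.004,0,0,0,0],[0.0002,-0.001,0.004,0,0,0,0],[0.0002,-0.001,0.004,0,0,0,0],[0.0002,-0.001,0.004,0,0,0,0],[0.0002,-0.001,0.004,0,0,0,0],[0.0002,-0.001,0.004,0,0,0,0],[0.0002,-0.001,0.004,0,0,0,0],[0.0002,-0.001,0.004,0,0,0,0],[0.0002,-0.001,0.004,0,0,0,0],[0.0002,-0.001,0.004,0,0,0,0]]

```text
time: 6.2
tool_pos: [0.5394, -0.0487, 0.1227]
tool_rot: [0.298, 0.593, 0.702, -0.258]
contact_force: [0.1, -0.3, -1.2]
gripper_width: -0.004
grasp_force: 0.3
```

```bash
python3 st.py; python3 pic.py b2
```

```text
t 6.2 tcp [ 0.5394 -0.0487  0.1227] box mm [-32.   -0.8 122.7]
z in box 0.7246354029854613 -0.014771569003683 -0.6889741167048786  y 0.011545636367243801 0.9998901505967428 -0.009294354227075308
j [ 0.1493  0.0366  1.9792 -0.8632  1.2655  0.3162]
F box 0.34995065189929164 0.009962434342930291 -1.1861890457893378 grip -0.003971452768308556
```

View pics/b2.png

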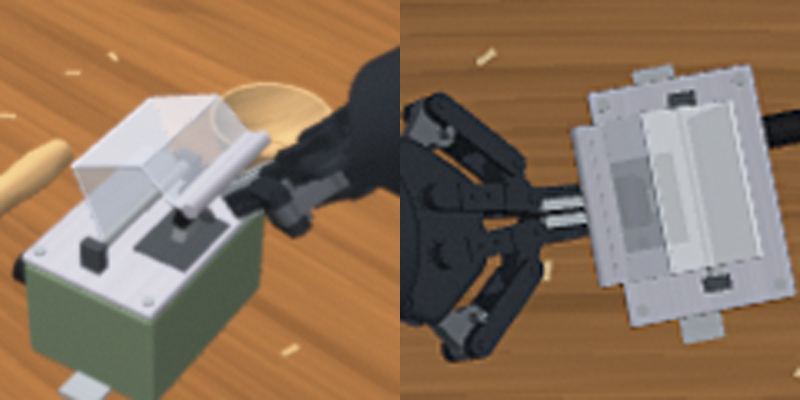

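The guard is up about 0.4 rad with the fingertips just under the lip. The toggle stem shows beneath it at about (182,220). Pushing in.

>>> play_rows:
  series:
    - [[0.0004,-0.002,-0.0015,0,0,0,0],[0.0004,-0.002,-0.0015,0,0,0,0],[0.0004,-0.002,-0.0015,0,0,0,0],[0.0005,-0.003,-0.0012,0,0,0,0],[0.0005,-0.003,-0.0012,0,0,0,0],[0.0005,-0.003,-0.0012,0,0,0,0],[0.0005,-0.003,-0.0012,0,0,0,0],[0.0005,-0.003,-0.001,0,0,0,0]]

```text
time: 7.1
tool_pos: [0.5432, -0.0698, 0.112]
tool_rot: [0.298, 0.593, 0.702, -0.258]
contact_force: [-0.9, 2.4, 0.8]
gripper_width: -0.0
grasp_force: 1.1
```

```bash
python3 st.py; python3 pic.py b3
```

```text
t 7.1 tcp [ 0.5432 -0.0698  0.112 ] box mm [-10.6  -0.8 112. ]
z in box 0.7246087015207582 -0.014598112483553893 -0.689005896050475  y 0.011443369689718085 0.99989265529296 -0.009150255807238439
j [ 0.1083  0.049   1.9874 -0.8785  1.2239  0.3079]
F box -2.546990798775296 -0.42727777848473514 0.811067996144779 grip -0.00024919877260421244
```

View pics/b3.png

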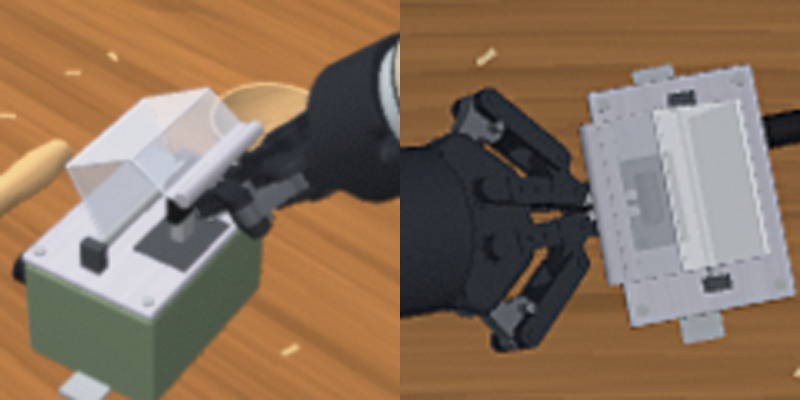

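The finger pushes on the toggle at about 2.5 N and the lip rides on the finger. Continuing gently to the stop.

>>> play_rows:
  series:
    - [[0.0004,-0.002,-0.0003,0,0,0,0],[0.0004,-0.002,-0.0003,0,0,0,0],[0.0004,-0.002,-0.0003,0,0,0,0],[0.0002,-0.001,0,0,0,0,0],[0,0,0,0,0,0,0]]

```text
time: 7.7
tool_pos: [0.5446, -0.0768, 0.1112]
tool_rot: [0.298, 0.593, 0.702, -0.258]
contact_force: [1.0, 0.9, 0.2]
gripper_width: 0.003
grasp_force: 0.2
```

>>> play_rows:
  series:
    - [[0.0002,-0.001,0,0,0,0,0],[0.0002,-0.001,0,0,0,0,0],[0,0,0,0,0,0,0]]

```text
time: 8.0
tool_pos: [0.5449, -0.0787, 0.1111]
tool_rot: [0.298, 0.593, 0.702, -0.258]
contact_force: [0.1, 0.8, 0.3]
gripper_width: 0.0
grasp_force: 0.6
```

>>> play_rows:
  series:
    - [[0.0002,-0.001,0,0,0,0,0],[0.0002,-0.001,0,0,0,0,0]]

```text
time: 8.2
tool_pos: [0.5452, -0.0806, 0.1109]
tool_rot: [0.298, 0.593, 0.702, -0.258]
contact_force: [0.8, 2.7, -0.9]
gripper_width: 0.002
grasp_force: 0.6
```

>>> play_rows:
  series:
    - [[0.0002,-0.001,0,0,0,0,0],[0.0002,-0.001,0,0,0,0,0]]

```text
time: 8.4
tool_pos: [0.5456, -0.0819, 0.1107]
tool_rot: [0.297, 0.593, 0.702, -0.258]
contact_force: [-2.7, 10.9, 1.9]
gripper_width: 0.001
grasp_force: 5.8
```

```bash
python3 st.py; python3 pic.py b4
```

```text
t 8.4 tcp [ 0.5456 -0.0819  0.1107] box mm [  1.7  -0.5 110.7]
z in box 0.7231640937226704 -0.01452932458459848 -0.6905234190651209  y 0.011584324552254922 0.9998932298020207 -0.008906874915035112
j [ 0.0842  0.0491  1.989  -0.8826  1.2055  0.2941]
F box -11.160804033039428 -0.7462872796176891 1.9344072496900093 grip 0.0013468587269098002
```

View pics/b4.png

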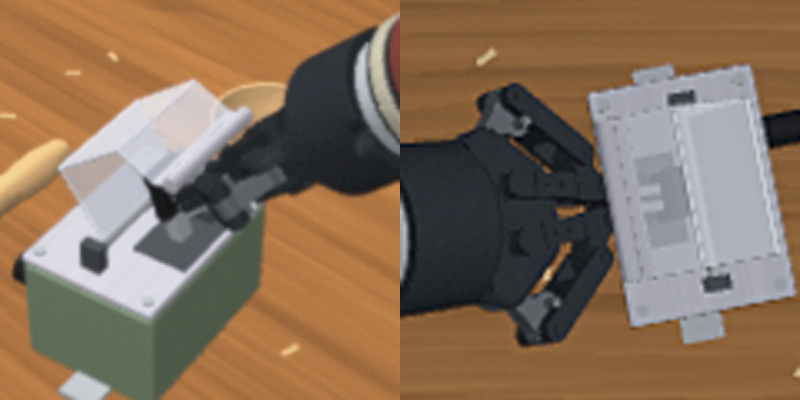

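The toggle is against its stop (11 N) and leans towards the hinge at about (160,200). Withdrawing along the same path.

>>> play_rows:
  series:
    - [[-0.001,0.006,0.0005,0,0,0,0],[-0.001,0.006,0.0005,0,0,0,0],[-0.001,0.006,0.0005,0,0,0,0],[-0.001,0.006,0.0005,0,0,0,0],[-0.001,0.006,0.0005,0,0,0,0],[-0.0005,0.0028,-0.0056,0,0,0,0],[-0.0005,0.0028,-0.0056,0,0,0,0],[-0.0005,0.0028,-0.0056,0,0,0,0],[-0.0005,0.0028,-0.0056,0,0,0,0],[-0.0005,0.0028,-0.0056,0,0,0,0]]

```text
time: 9.5
tool_pos: [0.5379, -0.0386, 0.0849]
tool_rot: [0.298, 0.593, 0.702, -0.259]
contact_force: [0.6, -0.2, -0.1]
gripper_width: 0.0
grasp_force: 0.0
```

>>> play_rows:
  series:
    - [[0,0.001,-0.003,0,0,0,0],[-0.0026,0.0148,0,0,0,0,0],[-0.0026,0.0148,0,0,0,0,0],[-0.0026,0.0148,0,0,0,0,0],[-0.0026,0.0148,0,0,0,0,0],[-0.0026,0.0148,0.02,0,0,0,0],[-0.0026,0.0148,0.03,0,0,0,0],[0,0,0,0,0,0,0],[0,0,0,0,0,0,0],[0,0,0,0,0,0,0]]

```text
time: 10.5
tool_pos: [0.5219, 0.0514, 0.1317]
tool_rot: [0.298, 0.593, 0.702, -0.259]
contact_force: [0.1, -1.0, -1.1]
gripper_width: -0.003
grasp_force: 0.0
```

```bash
python3 st.py; python3 pic.py b5
```

```text
t 10.5 tcp [0.5219 0.0514 0.1317] box mm [-133.6   -0.5  131.7]
z in box 0.7246409115910403 -0.01559672640482352 -0.6889501370737648  y 0.011331739093822277 0.9998783628193999 -0.010716867765638127
j [ 0.3386  0.0717  1.9248 -0.807   1.4066  0.4186]
F box 0.9574681304274935 -0.057524476164774435 -1.1140711783085109 grip -0.003213667247277645
```

View pics/b5.png

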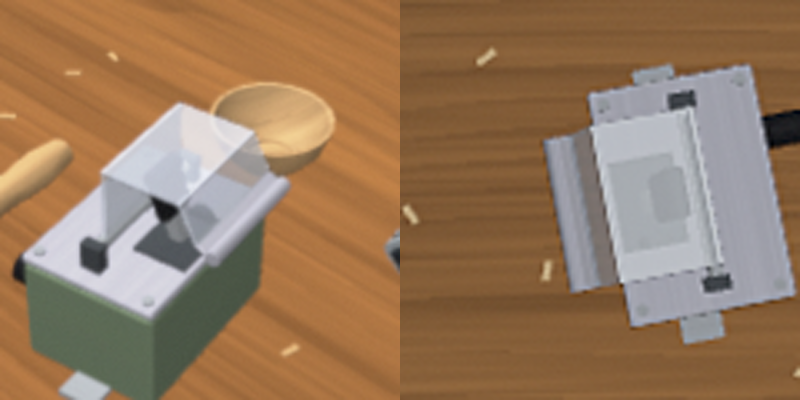

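The guard is fully shut: its lip is back at (290,185)–(210,262), as at the start. The toggle leans towards the hinge, the arm is clear and the bowl has not moved.

```bash
python3 -c "
from plant import manip
print(manip.job_done())"
```

```text
the job is handed in; nothing more can be done
None
```

The lathe is switched on: I lifted the guard, pushed the toggle to its stop, and the guard dropped fully shut, after 10.5 s with no verdict returned; joint 4 briefly read -1.0234 rad, a hair past its listed -1.02 limit, so the range check could count against it.

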